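# Stamp the visitor's route sheet in order

### The arm

A 7-joint arm with a two-finger parallel gripper is mounted at the origin on the work surface. World frame = base frame: x ahead of the robot, y to its left, z up, the work surface at z = 0. Lengths are in m, angles in rad, forces in N, time in s.
With the tool pointing down it reaches from about 0.35 to 0.9 m from the base axis. Payload 8.1 kg.
Tool frame: the origin (TCP) lies at the very end of the fingers, on their centre line; the grasp point (between the pads) lies 19 mm behind it (arm.tcp_to_grasp is the z of the grasp point in the tool frame, in m); z points along the fingers, y is the line along which they close (so a half turn about z gives the same grasp; the last joint's range is limited). The gripper opens to 92 mm and grips with 3 to 60 N. Pads are 19 mm wide; open, the fingers measure 130 mm over their backs; the gripper's body (75 mm by 190 mm) begins 47 mm behind the grasp point.
Start: joints at [1.145, 0.434, 0.025, 1.573, -0.012, 1.134, -0.075], TCP at [0.198, -0.593, 0.227] pointing down, gripper open.
Joint ranges: [-2.62, 2.62], [-0.44, 2.09], [-1.27, 1.32], [0.08, 2.57], [-1.32, 4.46], [0.12, 2], [-2.74, 2.74]. Speed limits (rad/s): [2.22, 2.22, 3.01, 3.01, 3.14, 3.14, 3.14].

### API

Orientations are given as a rotation vector (axis times angle).
In Python, from cell import readout, vision, sign_off, arm gives the robot as it stands. The module is installed in compiled form; this text tells all that it offers.
- The arm moves only by the shell command python3 -m creep 'ROWS' [FORCE]. ROWS is JSON, a list of rows, each a list of 5 numbers: the shift along the tool's x, y, z in units of 4 cm (1.0 is 4 cm), then the turn about the tool's z in units of 4 degrees (1.0 is 4 degrees), then the opening, from 0 (shut) to 1 (fully open). A call has 1 to 12 rows; each row shifts and turns the commanded pose from where the row before left it, along the tool's axes as they then stand; what a row does not reach is not made up. A row lasts 1/8 s, in which the tool goes at most 62.5 mm and 10.7 degrees, less where a joint would pass 70% of its speed; a pose out of reach is approached as far as the arm can. A call with a number of a shift or a turn outside -1 to 1 is refused whole. A call with a gripper value outside its range is refused whole. The fingers move at their own pace and stop on an object; FORCE is the grip in N (left out, the last holds). Time passes only in rows, so rows that do not move let the fingers close. It gives the time, the measured TCP pose, the force, the opening and the grip force at its end, in the units of the state.
- readout.observe(): the state, without advancing time (a new reading comes with each control period).
- vision.get_image(name): name is "side" or "top" or "wrist"; returns a dict with "pixels" (384x512x3 uint8, blue, green, red), "z_map" (384x512 float32, m along the optical axis (not along the pixel's ray), 0 where there is no reading), "camera_matrix" (3x3 intrinsics, pixels), "position" and "rotation" of the camera in the world. Camera axes: x right, y up, looking along -z (the intrinsics and any distortion apply to the point x, -y, -z); pixel columns grow to the right and rows downward; lengths in m; the calibration is good to about 2 mm. The wrist camera is an equidistant fisheye: a pixel r from the principal point sees the ray r / f radians off the axis. A picture is of the moment at which its call begins.
- sign_off(): hands the job in; it is judged then, once.
The state is a dict: "clock": time; "joints": joint angles; "dq": joint speeds; "joint_efforts": joint torques, N m; "position": TCP position; "ee_rot": TCP orientation; "force": force on the tool from outside, world axes, zero at the start; "ft_torque": the same for the moment, N m; "width": opening from 0.0 (shut) to 1.0 (fully open); "gripper_force": force on a finger pad.
Only numpy, scipy, OpenCV 4.12 (cv2) and the standard library are available. Lean on these libraries where they do the work, as an engineer would, in place of code of your own. Each camera call takes 0.05 s, during which the arm holds its last target. There are 200 camera calls.

### The job

Stamp the visitor's route sheet: press the black cap of the large round stamp fully down, then the square one, then the small round one, in that order; each cap stays down by itself. Leave the oblong stamp's cap up, and do not lift, tip or shift any of the stamps or the other things around. Finish with the hand clear.

Things in the scene. Friction and masses are not known exactly. Their poses are not given: they have to be found in the camera images.
- sheet: Stiff white route sheet fixed to the counter, 270 mm (its x) x 330 mm (its y) x 4 mm thick, with four ruled fields, one stamp in each (any stamp in any field). Origin: centre of its underside, on the counter; z up.
- large_stamp: Loose self-inking stamp, the large round one, 0.25 to 0.55 kg: grey plastic housing 40 mm high with a black cap above it. Cap seen from above: round, 60 mm across (its housing 76 mm across, round); centred over the housing. Origin: centre of the housing's underside, on the sheet; z up.
- large_top (a point): Centre of the flat top of this stamp's black cap: 68 mm above the stamp's underside (72 mm above the counter) with the cap fully up, 56 mm (60 mm above the counter) with it fully down. It moves with the cap.
- large_cap (a joint): How far this cap is pushed down, in m: 0 up, 0.012 fully down against a hard stop. It starts at 0 to 0.002. It moves straight down under about 3 N all the way and stays where it is left (no spring return).
- square_stamp: Loose self-inking stamp, the square one, 0.25 to 0.55 kg: grey plastic housing 40 mm high with a black cap above it. Cap seen from above: square, 46 x 46 mm (housing 62 x 62 mm); centred over the housing. Origin: centre of the housing's underside, on the sheet; z up.
- square_top (a point): Centre of the flat top of this stamp's black cap: 68 mm above the stamp's underside (72 mm above the counter) with the cap fully up, 56 mm (60 mm above the counter) with it fully down. It moves with the cap.
- square_cap (a joint): How far this cap is pushed down, in m: 0 up, 0.012 fully down against a hard stop. It starts at 0 to 0.002. It moves straight down under about 3 N all the way and stays where it is left (no spring return).
- small_stamp: Loose self-inking stamp, the small round one, 0.25 to 0.55 kg: grey plastic housing 40 mm high with a black cap above it. Cap seen from above: round, 34 mm across (housing 50 mm across, round); centred over the housing. Origin: centre of the housing's underside, on the sheet; z up.
- small_top (a point): Centre of the flat top of this stamp's black cap: 68 mm above the stamp's underside (72 mm above the counter) with the cap fully up, 56 mm (60 mm above the counter) with it fully down. It moves with the cap.
- small_cap (a joint): How far this cap is pushed down, in m: 0 up, 0.012 fully down against a hard stop. It starts at 0 to 0.002. It moves straight down under about 3 N all the way and stays where it is left (no spring return).
- oblong_stamp: Loose self-inking stamp, the oblong one, 0.25 to 0.55 kg: grey plastic housing 40 mm high with a black cap above it. Cap seen from above: oblong, 30 mm along its x and 66 mm along its y (housing 46 x 82 mm); centred over the housing. Origin: centre of the housing's underside, on the sheet; z up.
- oblong_top (a point): Centre of the flat top of this stamp's black cap: 68 mm above the stamp's underside (72 mm above the counter) with the cap fully up, 56 mm (60 mm above the counter) with it fully down. It moves with the cap.
- oblong_cap (a joint): How far this cap is pushed down, in m: 0 up, 0.012 fully down against a hard stop. It starts at 0 to 0.002. It moves straight down under about 3 N all the way and stays where it is left (no spring return).
- crystal_a: Loose hand stamp, 78 mm tall: black round base 44 mm across and 24 mm high, thin clear stem, 32 mm crystal ball on top; 0.15 kg. A bystander. Origin: centre of its underside. It stands about the middle of the sheet, among the four stamps.
- crystal_b: Loose hand stamp, 78 mm tall: black round base 44 mm across and 24 mm high, thin clear stem, 32 mm crystal ball on top; 0.15 kg. A bystander. Origin: centre of its underside. It stands on the counter off the sheet's +y edge.
- ink_tin: Closed flat metal ink tin, 70 x 100 x 19 mm, lying on the counter off the sheet's -y edge. A bystander. Origin: centre of its underside.

How it is judged:
By the outcome, as a careful person would: the job done as asked, in the order asked, and still so for the second after the job is handed in, with the robot touching nothing.
It also fails if it takes over 40 s, if anything falls off the work surface, if the arm or the gripper's body presses on something with over 40 N, if the wrist force passes 120 N, or if a joint passes its speed limit or range.

## Working session

There is one attempt and no reset: what is moved stays moved. The work goes in short steps, Python scripts to look and compute and a shell command to move; the robot and the scene stay as the last step left them, time stands still between calls to the robot, and variables do not carry over. Pictures are saved under pics/ and viewed, at most 10 in all, crops included, and the job is handed in when it is done.

```bash
mkdir -p pics
python3 - <<'E'
from cell import readout, vision, arm
import cv2, numpy as np, pickle
s=readout.observe(); print({k:np.round(v,3) for k,v in s.items()})
for n in("top","side"):
    d=vision.get_image(n); pickle.dump(d,open(n+'.pkl','wb')); cv2.imwrite(f'pics/{n}0.png',d['pixels']); print(n,d['camera_matrix'],d['position'],d['rotation'],d.keys())
E
```

```text
{'clock': np.float64(0.0), 'joints': array([ 1.145,  0.435,  0.025,  1.574, -0.012,  1.134, -0.075]), 'dq': array([ 0.001, -0.001,  0.002, -0.002, -0.   ,  0.002, -0.   ]), 'joint_efforts': array([-0.0000e+00, -6.6785e+01,  9.8500e-01, -3.1446e+01, -6.1000e-02,
        4.3000e-02,  0.0000e+00]), 'position': array([ 0.198, -0.592,  0.226]), 'ee_rot': array([-3.099e+00, -5.050e-01,  1.000e-03]), 'force': array([ 0.487,  0.157, -0.183]), 'ft_torque': array([ 0.059, -0.011,  0.031]), 'gripper_force': np.float64(0.0), 'width': np.float64(1.001)}
top [[444.06498764   0.         260.20999813]
 [  0.         444.06498764 196.05142095]
 [  0.           0.           1.        ]] [0.52426787 0.03208269 1.0199668 ] [ 0.05429249 -0.10258151 -1.55590163] dict_keys(['pixels', 'z_map', 'camera_matrix', 'position', 'rotation'])
side [[365.6137415    0.         256.61697982]
 [  0.         365.6137415  194.55346941]
 [  0.           0.           1.        ]] [ 0.50769379 -0.59106896  0.49283201] [ 0.98743675 -0.08307933 -0.10783268] dict_keys(['pixels', 'z_map', 'camera_matrix', 'position', 'rotation'])
```

View pics/top0.png

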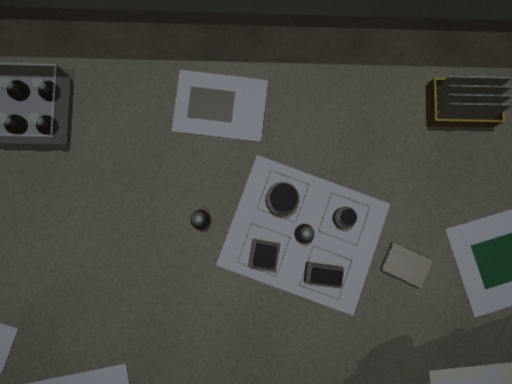

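View pics/side0.png

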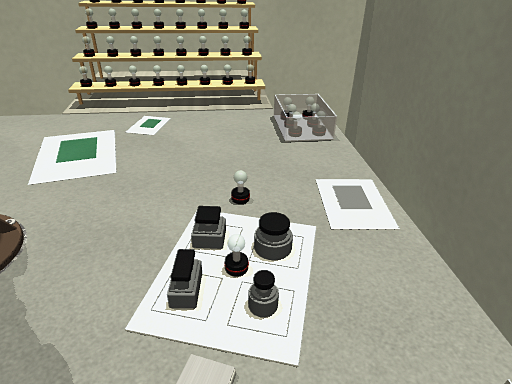

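The top view shows the large round cap at about (283,197), the square one at (264,256), the small round one at (346,217) and the oblong one at (325,274). Crystal_a is at (304,233), crystal_b at (200,219) and the tin at (406,264). The side view agrees. Next I'll turn the cap tops into positions using depth.

```bash
cat > h.py <<'E'
import numpy as np, cv2
from scipy.spatial.transform import Rotation as R
def world(d):
    K=d['camera_matrix']; z=d['z_map']; v,u=np.indices(z.shape)
    p=np.stack([(u-K[0,2])/K[0,0]*z,-(v-K[1,2])/K[1,1]*z,-z],-1)
    return p@R.from_rotvec(d['rotation']).as_matrix().T+d['position']
def blobs(d,lo,hi,amin=40):
    w=world(d); m=((w[...,2]>lo)&(w[...,2]<hi)&(d['z_map']>0)).astype(np.uint8)
    n,l,st,c=cv2.connectedComponentsWithStats(m)
    for i in range(1,n):
        if st[i,4]>=amin:
            p=w[l==i]; r=cv2.minAreaRect((p[:,:2]*1000).astype(np.float32))
            if p[:,0].max()<0.9: print(np.round(c[i]),st[i,4],'mean',np.round(p.mean(0),4),'rect',np.round(r[0],1),np.round(r[1],1),round(r[2],1))
E
python3 - <<'E'
from h import *; import pickle
for n in('top','side'):
    d=pickle.load(open(n+'.pkl','rb')); print(n)
    blobs(d,.062,.09); print('sheet z', [np.round(world(d)[v,u],4) for u,v in ([(290,268),(262,165)] if n=='top' else [(215,320),(300,300)])])
    if n=='top':
        w=world(d);print([np.round(w[v,u],4) for u,v in [(283,197),(264,256),(346,217),(325,274),(304,233),(200,219),(406,264)]])
E
```

```text
top
[ 7. 83.] 185 mean [0.8566 0.553  0.0752] rect [859.  554.1] [25.1 32.3] 88.4
[39. 84.] 187 mean [0.8562 0.4842 0.0754] rect [857.3 486.6] [27.7 30.4] 12.0
[474.  82.] 364 mean [ 0.881  -0.4707  0.0765] rect [ 881.  -471.8] [142.2   6. ] 89.9
[475.  91.] 356 mean [ 0.8609 -0.4708  0.0762] rect [ 860.7 -471.1] [  5.8 142.6] 0.2
[475. 100.] 339 mean [ 0.8408 -0.471   0.0764] rect [ 840.7 -471.1] [  6.7 139.2] 0.1
[475. 109.] 330 mean [ 0.8208 -0.47    0.0759] rect [ 821.1 -470.6] [  6.  141.4] 0.0
[  5. 119.] 158 mean [0.777  0.5511 0.075 ] rect [778.  552.3] [22.5 29.6] 86.4
[ 37. 119.] 188 mean [0.7772 0.4844 0.0757] rect [777.6 486.7] [28.3 31. ] 41.8
[284. 197.] 597 mean [ 0.6178 -0.0472  0.0695] rect [617.8 -47.1] [58.1 58.2] 46.1
[349. 217.] 194 mean [ 0.5778 -0.1882  0.0697] rect [ 578.5 -188.2] [31.9 32.5] 89.0
[198. 219.] 171 mean [0.5693 0.1351 0.0719] rect [569.1 135.7] [30.1 30. ] 0.3
[307. 233.] 174 mean [ 0.5413 -0.097   0.076 ] rect [542.  -97.8] [30.  30.1] 0.6
[265. 256.] 468 mean [ 0.4932 -0.0075  0.0705] rect [493.3  -7.7] [45.8 45.8] 81.3
[327. 276.] 441 mean [ 
[... 945 characters left out ...]
] rect [ 564.9 1665.8] [30.8 96.8] 86.5
[236.  40.] 79 mean [0.6886 1.6634 0.0763] rect [ 688.7 1664.3] [34.7 93.1] 87.7
[240. 175.] 108 mean [0.5719 0.1296 0.0708] rect [572.1 133.3] [28.5 23.9] 2.4
[208. 214.] 402 mean [ 0.4958 -0.0117  0.07  ] rect [495.7  -7. ] [47.7 46. ] 81.3
[274. 223.] 560 mean [ 0.6195 -0.0516  0.0695] rect [620.7 -47. ] [60.  57.5] 82.9
[236. 242.] 236 mean [ 0.543  -0.1047  0.0739] rect [ 543.8 -102. ] [30.8 23.2] 8.2
[183. 264.] 588 mean [ 0.4532 -0.145   0.0692] rect [ 453.1 -140.4] [67.2 29.8] 82.8
[263. 279.] 339 mean [ 0.5794 -0.1912  0.0692] rect [ 579.8 -188.8] [33.1 32.8] 64.2
sheet z [array([ 0.5006, -0.2091,  0.0043]), array([ 0.6452, -0.1841,  0.0039])]
```

```bash
cat > go.py <<'E'
import sys; from h import *; from cell import readout
T=dict(large=(.6195,-.047),square=(.4945,-.007),small=(.579,-.1885))
s=readout.observe(); M=R.from_rotvec(s['ee_rot']).as_matrix()
z=float(sys.argv[2]); t=np.array([*T[sys.argv[1]],z])
print('t',s['clock'],'pos',np.round(s['position'],4),'F',np.round(s['force'],2),'w',round(float(s['width']),3))
print('tool axes x,y,z',np.round(M.T,3).tolist()); print('units',np.round(M.T@(t-s['position'])/.04,3))
E
python3 go.py large .226
```

```text
t 0.1 pos [ 0.1981 -0.5923  0.226 ] F [-0.25 -0.27  0.09] w 1.0
tool axes x,y,z [[0.948, 0.317, -0.0], [0.317, -0.948, -0.001], [-0.001, 0.001, -1.0]]
units [ 1.4315e+01 -9.5860e+00  1.3000e-02]
```

```bash
python3 -m creep '[[0.3,-0.2,0,0,0],[0.7,-0.45,0,0,0],[0.8,-0.55,0,0,0],[0.8,-0.55,0,0,0],[0.8,-0.55,0,0,0],[0.8,-0.55,0,0,0],[0.8,-0.55,0,0,0],[0.8,-0.55,0,0,0],[0.8,-0.55,0,0,0],[0.8,-0.55,0,0,0],[0.6,-0.4,0,0,0],[0.4,-0.2,0,0,0]]'; python3 go.py large .226
```

```text
clock: 1.6
position: [0.4461, -0.2696, 0.2268]
ee_rot: [-3.1, -0.508, -0.0]
force: [0.4, 0.2, -0.1]
width: 0.005
gripper_force: 0.0
t 1.6 pos [ 0.4461 -0.2696  0.2268] F [ 0.41  0.18 -0.09] w 0.005
tool axes x,y,z [[0.948, 0.319, 0.0], [0.319, -0.948, -0.0], [0.0, 0.0, -1.0]]
units [ 5.886 -3.888  0.022]
```

```bash
python3 -m creep '[[0.4,-0.3,0,0,0],[0.7,-0.45,0,0,0],[0.8,-0.55,0,0,0],[0.8,-0.55,0,0,0],[0.8,-0.55,0,0,0],[0.8,-0.55,0,0,0],[0.6,-0.4,0.3,0,0],[0.5,-0.3,0.5,0,0],[0.3,-0.15,0.7,0,0],[0.1,-0.1,0.7,0,0],[0.1,0,0.5,0,0],[0,0,0,0,0]]'; python3 go.py large .082
```

```text
clock: 3.1
position: [0.6187, -0.0494, 0.1172]
ee_rot: [-3.101, -0.504, 0.005]
force: [-0.9, 0.0, 1.2]
width: 0.006
gripper_force: 0.0
t 3.1 pos [ 0.6187 -0.0494  0.1172] F [-0.92  0.02  1.2 ] w 0.006
tool axes x,y,z [[0.948, 0.317, -0.003], [0.317, -0.948, -0.001], [-0.003, -0.0, -1.0]]
units [ 0.041 -0.05   0.881]
```

```bash
python3 -m creep '[[0.04,-0.05,0.3,0,0],[0,0,0.3,0,0],[0,0,0.2,0,0],[0,0,0,0,0]]'; python3 go.py large .060
python3 - <<'E'
from cell import vision; import cv2
a=vision.get_image('side')['pixels'][150:310,130:350]
b=vision.get_image('wrist')['pixels']
cv2.imwrite('pics/s1.png',cv2.resize(a,None,fx=3,fy=3,interpolation=cv2.INTER_CUBIC)); cv2.imwrite('pics/w1.png',b)
E
```

```text
clock: 3.6
position: [0.6199, -0.0468, 0.086]
ee_rot: [-3.101, -0.505, 0.002]
force: [-0.2, 0.1, 0.1]
width: 0.004
gripper_force: 0.0
t 3.6 pos [ 0.6199 -0.0468  0.086 ] F [-0.25  0.13  0.13] w 0.004
tool axes x,y,z [[0.948, 0.317, -0.001], [0.317, -0.948, -0.0], [-0.001, -0.0, -1.0]]
units [-0.011  0.001  0.651]
```

View pics/s1.png

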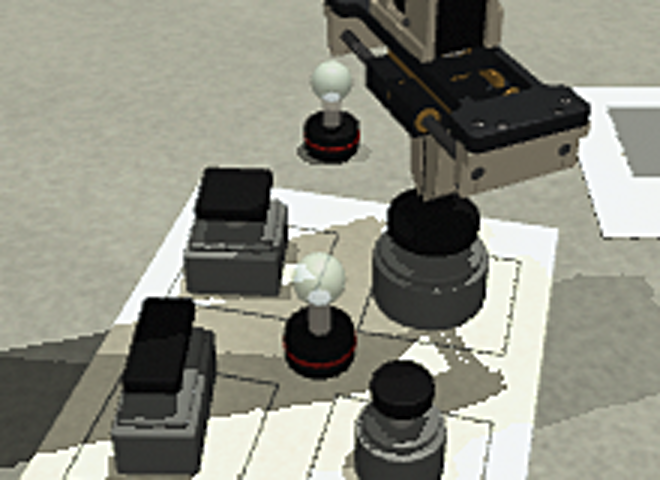

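The closed fingers sit over the large cap, at about (437,195) in the crop and clear of the crystal at (320,300). Now I'll press down in small steps.

```bash
python3 -m creep '[[0,0,0.2,0,0],[0,0,0.15,0,0],[0,0,0.1,0,0],[0,0,0.1,0,0],[0,0,0.1,0,0],[0,0,0,0,0],[0,0,0,0,0]]'; python3 go.py large .060
```

```text
clock: 4.58
position: [0.6205, -0.0466, 0.0606]
ee_rot: [-3.101, -0.505, -0.0]
force: [-0.4, 0.0, 0.7]
width: 0.006
gripper_force: 0.0
t 4.575 pos [ 0.6205 -0.0466  0.0606] F [-0.41  0.03  0.72] w 0.006
tool axes x,y,z [[0.948, 0.317, 0.0], [0.317, -0.948, -0.0], [0.0, 0.0, -1.0]]
units [-0.028  0.001  0.014]
```

```bash
python3 -m creep '[[0,0,0.05,0,0],[0,0,0,0,0],[0,0,0,0,0]]'; python3 go.py large .060
```

```text
clock: 4.95
position: [0.6208, -0.0466, 0.0603]
ee_rot: [3.1, 0.504, 0.002]
force: [-5.4, 0.3, 15.2]
width: 0.002
gripper_force: 7.6
t 4.95 pos [ 0.6208 -0.0466  0.0603] F [-5.4   0.34 15.21] w 0.002
tool axes x,y,z [[0.948, 0.317, 0.001], [0.317, -0.948, 0.001], [0.001, -0.0, -1.0]]
units [-0.034 -0.002  0.006]
```

A 15 N reaction with the tip at 60.3 mm means the cap is on its hard stop. Lifting straight up and moving to the square stamp.

```bash
python3 -m creep '[[0,0,-0.2,0,0],[0,0,-0.4,0,0],[0,0,-0.5,0,0],[0,0,-0.3,0,0],[0,0,0,0,0]]'; python3 go.py square .11
python3 - <<'E'
from cell import vision; from h import *
blobs(vision.get_image('side'),.052,.09,200)
E
```

```text
clock: 5.58
position: [0.6212, -0.0467, 0.1159]
ee_rot: [3.1, 0.505, 0.003]
force: [-0.2, 0.2, 0.1]
width: 0.003
gripper_force: 0.0
t 5.575 pos [ 0.6212 -0.0467  0.1159] F [-0.24  0.18  0.07] w 0.003
tool axes x,y,z [[0.948, 0.317, 0.002], [0.317, -0.948, 0.001], [0.002, -0.0, -1.0]]
units [-2.69  -1.945  0.141]
[41. 42.] 607 mean [-0.3729  1.664   0.0709] rect [-374.3 1662.5] [ 31.3 439.4] 89.8
[208. 214.] 423 mean [ 0.4959 -0.0125  0.0697] rect [495.6  -7.1] [47.4 45.8] 81.1
[274. 227.] 546 mean [ 0.6195 -0.0515  0.059 ] rect [621.1 -48.2] [58. 58.] 81.8
[236. 243.] 255 mean [ 0.543  -0.1049  0.0727] rect [ 542.7 -101.8] [25.8 30. ] 84.4
[183. 265.] 604 mean [ 0.4533 -0.1454  0.0689] rect [ 452.9 -140.4] [66.1 30. ] 82.2
[264. 279.] 355 mean [ 0.5794 -0.1918  0.069 ] rect [ 579.8 -188.9] [32.8 33.6] 0.6
```

```bash
python3 -m creep '[[-0.25,-0.2,0,0,0],[-0.5,-0.35,0,0,0],[-0.6,-0.45,0,0,0],[-0.6,-0.45,0,0,0],[-0.45,-0.3,0,0,0],[-0.2,-0.15,0.1,0,0],[-0.1,-0.05,0.3,0,0],[0,0,0.3,0,0],[0,0,0.1,0,0],[0,0,0,0,0]]'; python3 go.py square .06
```

```text
clock: 6.88
position: [0.4934, -0.007, 0.0821]
ee_rot: [-3.101, -0.504, 0.001]
force: [0.4, 0.7, 0.9]
width: 0.001
gripper_force: 0.0
t 6.875 pos [ 0.4934 -0.007   0.0821] F [0.37 0.68 0.9 ] w 0.001
tool axes x,y,z [[0.948, 0.317, -0.001], [0.317, -0.948, -0.0], [-0.001, 0.0, -1.0]]
units [0.027 0.008 0.552]
```

```bash
python3 -m creep '[[0.03,0,0.15,0,0],[0,0,0.15,0,0],[0,0,0.1,0,0],[0,0,0.1,0,0],[0,0,0.1,0,0],[0,0,0,0,0],[0,0,0,0,0]]'; python3 go.py square .06
```

```text
clock: 7.75
position: [0.4951, -0.0065, 0.0601]
ee_rot: [3.1, 0.505, 0.003]
force: [-3.1, -1.4, 21.8]
width: 0.008
gripper_force: 10.9
t 7.75 pos [ 0.4951 -0.0065  0.0601] F [-3.14 -1.37 21.85] w 0.008
tool axes x,y,z [[0.948, 0.317, 0.002], [0.317, -0.948, 0.001], [0.002, -0.0, -1.0]]
units [-0.018  0.007  0.002]
```

It reads 21.9 N at 60.1 mm, so the square cap is down. The straight path to the small stamp passes over crystal_a, whose top is at 82 mm, so I'll lift to about 140 mm first.

```bash
python3 -m creep '[[0,0,-0.2,0,0],[0,0,-0.4,0,0],[0,0,-0.5,0,0],[0,0,-0.5,0,0],[0,0,-0.3,0,0],[0,0,-0.1,0,0],[0,0,0,0,0]]'; python3 go.py small .135
python3 - <<'E'
from cell import vision; from h import *
blobs(vision.get_image('side'),.052,.09,200)
E
```

```text
clock: 8.62
position: [0.4942, -0.0066, 0.1384]
ee_rot: [3.101, 0.505, -0.001]
force: [-0.1, 0.6, -0.4]
width: 0.002
gripper_force: 0.0
t 8.625 pos [ 0.4942 -0.0066  0.1384] F [-0.14  0.58 -0.4 ] w 0.002
tool axes x,y,z [[0.948, 0.317, -0.0], [0.317, -0.948, -0.0], [-0.0, -0.0, -1.0]]
units [0.569 4.985 0.085]
[42. 42.] 604 mean [-0.373   1.6645  0.0707] rect [-374.  1665.3] [ 35.2 434.3] 88.8
[208. 219.] 386 mean [ 0.4955 -0.0117  0.0588] rect [495.6  -7.3] [48.  45.9] 80.8
[274. 227.] 546 mean [ 0.6194 -0.0513  0.059 ] rect [621.  -48.1] [57.3 57.8] 82.1
[236. 243.] 254 mean [ 0.543  -0.1049  0.0727] rect [ 542.8 -100.5] [26.5 30. ] 84.3
[183. 265.] 603 mean [ 0.4533 -0.1455  0.0689] rect [ 452.8 -140.1] [67.1 30.2] 82.5
[264. 279.] 357 mean [ 0.5795 -0.1918  0.0689] rect [ 579.8 -188.7] [32.9 33.1] 13.6
```

```bash
python3 -m creep '[[0.05,0.4,0,0,0],[0.1,0.7,0,0,0],[0.1,0.8,0,0,0],[0.1,0.8,0,0,0],[0.1,0.8,0,0,0],[0.08,0.7,0,0,0],[0.04,0.5,0,0,0],[0,0.28,0.2,0,0],[0,0,0.4,0,0],[0,0,0.4,0,0],[0,0,0.2,0,0],[0,0,0,0,0]]'; python3 go.py small .06
```

```text
clock: 10.18
position: [0.5787, -0.1874, 0.0899]
ee_rot: [-3.1, -0.506, 0.002]
force: [0.3, 0.2, -0.4]
width: 0.006
gripper_force: 0.0
t 10.175 pos [ 0.5787 -0.1874  0.0899] F [ 0.3   0.24 -0.35] w 0.006
tool axes x,y,z [[0.948, 0.318, -0.001], [0.318, -0.948, -0.001], [-0.002, 0.001, -1.0]]
units [0.    0.028 0.747]
```

```bash
python3 -m creep '[[0,0.03,0.2,0,0],[0,0,0.2,0,0],[0,0,0.1,0,0],[0,0,0.1,0,0],[0,0,0.1,0,0],[0,0,0.08,0,0],[0,0,0,0,0],[0,0,0,0,0]]'; python3 go.py small .06
```

```text
clock: 11.18
position: [0.5796, -0.1894, 0.0603]
ee_rot: [3.1, 0.505, 0.0]
force: [-4.6, 1.0, 10.4]
width: 0.003
gripper_force: 5.4
t 11.175 pos [ 0.5796 -0.1894  0.0603] F [-4.65  1.02 10.36] w 0.003
tool axes x,y,z [[0.948, 0.317, 0.0], [0.317, -0.948, 0.0], [0.0, -0.0, -1.0]]
units [-0.006 -0.027  0.007]
```

It reads 10.4 N at 60.3 mm, so the small cap is on its stop. Lifting clear and checking.

```bash
python3 -m creep '[[0,0,-0.2,0,0],[0,0,-0.4,0,0],[0,0,-0.5,0,0],[0,0,-0.7,0,0],[0,0,-0.7,0,0],[0,0,-0.5,0,0],[0,0,-0.3,0,0],[0,0,0,0,0],[0,0,0,0,0]]'; python3 go.py small .06
python3 - <<'E'
from cell import vision; from h import *
d=vision.get_image('side'); blobs(d,.052,.09,100)
cv2.imwrite('pics/s2.png',cv2.resize(d['pixels'][150:310,130:350],None,fx=3,fy=3))
E
```

```text
clock: 12.3
position: [0.5792, -0.1893, 0.1908]
ee_rot: [-3.1, -0.505, 0.002]
force: [-0.4, 0.0, 0.7]
width: 0.005
gripper_force: 0.0
t 12.3 pos [ 0.5792 -0.1893  0.1908] F [-0.37  0.02  0.69] w 0.005
tool axes x,y,z [[0.948, 0.317, -0.001], [0.317, -0.948, -0.001], [-0.001, 0.0, -1.0]]
units [ 0.006 -0.018  3.269]
[41. 42.] 611 mean [-0.3743  1.6645  0.0707] rect [-373.3 1666.9] [ 35.6 434.1] 89.3
[122.  42.] 130 mean [0.0488 1.6644 0.0698] rect [  50.4 1665.6] [106.5  29.4] 1.5
[145.  42.] 130 mean [0.1776 1.6629 0.0698] rect [ 177.1 1663. ] [106.   28.5] 2.6
[169.  42.] 126 mean [0.3058 1.6631 0.0694] rect [ 303.9 1661.9] [106.7  30.2] 1.9
[191.  42.] 115 mean [0.4319 1.6641 0.0698] rect [ 430.7 1667.7] [ 26.3 101.3] 87.4
[214.  41.] 117 mean [0.5592 1.6631 0.0707] rect [ 561.3 1663.2] [ 26.1 103.6] 89.5
[239. 178.] 100 mean [0.5685 0.1271 0.0658] rect [567.4 129.7] [14.4 28.9] 47.9
[208. 219.] 388 mean [ 0.4956 -0.0117  0.0588] rect [495.6  -7.7] [47.3 45.9] 81.2
[274. 227.] 529 mean [ 0.6196 -0.052   0.0591] rect [620.2 -47.9] [58.  57.9] 65.4
[236. 243.] 256 mean [ 0.543  -0.105   0.0728] rect [ 543.  -100.5] [26.6 29.3] 58.4
[183. 265.] 604 mean [ 0.4533 -0.1454  0.0689] rect [ 452.7 -140.4] [66.8 30.5] 82.4
[263. 284.] 318 mean [ 0.5795 -0.1912  0.0589] rect [ 580.2 -188.7] [32.9 32.8] 46.2
```

View pics/s2.png

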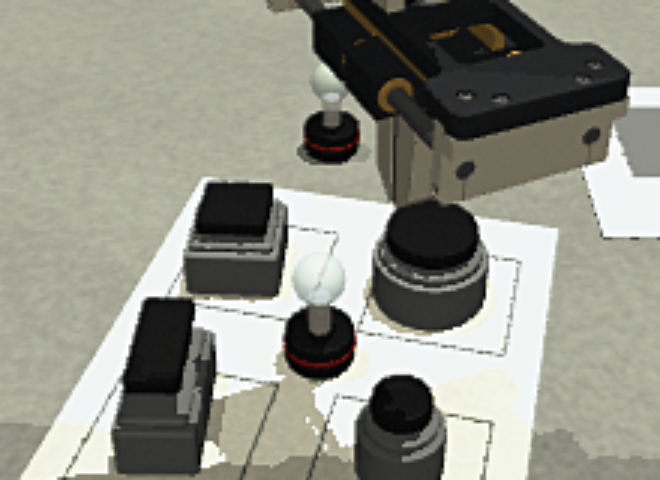

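The three caps, at (432,230), (235,205) and (400,400), are all down to the same height of about 59 mm. The oblong cap at (160,345) is still up, and nothing has shifted. The hand is clear at 190 mm.

```bash
python3 -c "from cell import sign_off; print(sign_off())"
```

```text
the job is handed in; nothing more can be done
None
```

I pressed the large round, square and small round caps fully down in that order, left the oblong cap up, saw no shift in the stamps or crystals (ink tin not re-measured), and handed the job in at about 12 s with the hand clear.

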